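# Tap the cable grommet square into the charging stand

## Task

Set the loose plastic cable grommet, flange up, into the mouth of the round bore of the wooden charging stand and let go of it, then seat it with light taps of the shut fingertips alternately around its rim until the flange sits flush on the wood all round. Keep it square while it goes down: it must never cock by more than about 8 degrees in the bore, and never be pushed with more than about 40 N (pushed straight down as a whole it grips harder than that). Leave the other things on the bureau where they are.

Things in the scene. Friction and masses are not known exactly. Their poses are not given: they have to be found in the camera images.
- stand: Fixed light-wood charging stand, a block 180 x 150 x 40 mm. Origin: on the bore's axis at the underside; z up. The axis is 70 mm from the front edge (-x side), 110 mm from the back, 75 mm from either side (y). Along the back of the top runs a phone ledge: a lip 7 mm high at x = +78 mm and a rest 23 mm high at x = +94 to +106 mm.
- bore (a point): Centre of the bore's mouth, in the plane of the stand's top face (40 mm above the bureau); z up. The bore is 84 mm across and goes right through.
- tongue_ring (a point): On the bore's axis, 6 mm below the top face: here six steel spring tongues round the wall narrow the bore to 77 mm. They yield outward (10 to 18 N for each mm apiece, not all equal) and hold the sleeve by friction. The grommet lightly set in comes to rest on them with the flange's underside 9 to 15 mm above the wood, often a little tilted.
- grommet: Loose grey cable grommet, 80 g, an open ring 28 mm high, standing on the bureau flange up. Sleeve 22 mm long, tapering from 81 mm outside diameter under the flange to 76 mm at its lower edge; inside diameter 64 mm throughout. Above it a flange 94 mm across, 6 mm thick. Can be pinched across the rim (15 mm), one finger inside the ring. Origin: on the axis at the lower edge; z to the flange.
- flange_seat (a point): On the grommet's axis in the plane of the flange's underside, 22 mm above the grommet's origin. When seated it coincides with point bore.
- rim_centre (a point): On the grommet's axis in the plane of its flat annular top (radii 32 to 46 mm), 28 mm above its origin. In the bore, pushing the rim down at one point tips the grommet about a line some 25 to 30 mm beyond its centre and takes 5 N at first, rising to about 25 N near the end: about half the force of pushing the whole down.
- stapler: Green stapler 34 x 132 x 44 mm lying on the bureau, bystander; origin at the centre of its underside.
- eraser: Eraser in a sleeve, 23 x 52 x 14 mm, lying near the front edge, bystander; origin at the centre of its underside.
- mug: Dotted mug, 93 mm high, at the back, bystander; origin at the centre of its underside.

How it is judged:
By the outcome, as a careful person would: the job done as asked, in the order asked, and still so for the second after the job is handed in, with the robot touching nothing.
It also fails if it takes over 72 s, if anything falls off the work surface, if the arm or the gripper's body presses on something with over 40 N, if the wrist force passes 120 N, or if a joint passes its speed limit or range.

## Robot

A 6-joint arm with a two-finger parallel gripper is mounted at the origin on a cart in front of the work surface, level with it; the furniture and walls round the work are solid. World frame = base frame: x ahead of the robot, y to its left, z up, the work surface at z = 0. Lengths are in m, angles in degrees, forces in N, time in s.
With the tool pointing down it reaches from about 0.4 to 0.825 m from the base axis. Payload 7 kg.
Tool frame: the origin (TCP) lies on the centre line of the jaws, within the pads' length; the fingertips stand 19 mm ahead of it and the grasp point (between the pads) is the TCP; z points along the fingers, y is the line along which they close (so a half turn about z gives the same grasp; the last joint's range is limited). The gripper opens to 88 mm and grips with 3 to 60 N. Pads are 19 mm wide; open, the fingers measure 130 mm over their backs; the gripper's body (78 mm by 193 mm) begins 47 mm behind the grasp point.
Start: joints at [-58.493, 20.546, 0.682, 0, -70.136, -16.507], TCP at [0.175, -0.652, 0.246] pointing down, gripper open.
Joint ranges: [-176.03, 176.03], [-82.01, 121.73], [-58.28, 71.71], [-173.87, 95.51], [-174.79, -0.11], [-173.66, 173.66]. Speed limits (degrees/s): [136.94, 136.94, 172.46, 180, 180, 180].

## Interface

Orientations are given as [roll, pitch, yaw] about the fixed x, y, z axes, in that order (R = Rz(yaw) Ry(pitch) Rx(roll)).
In Python, from plant import * gives the robot as it stands. The module is installed in compiled form; this text tells all that it offers.
- The arm moves only by the tool play_rows, never from a script. Its argument "deltas" is a list of rows, each a list of 6 numbers: the shift along the world's x, y, z scaled (see below), then the turn, a rotation vector about the world's x, y, z scaled (see below). A call has 1 to 10 rows; each row shifts and turns the commanded pose from where the row before left it; what a row does not reach is not made up. The controller multiplies each number of a shift by 800 mm and each number of a turn by 180 degrees. A row lasts 1/10 s, in which the tool goes at most 50 mm and 8.59 degrees, less where a joint would pass 70% of its speed; a pose out of reach is approached as far as the arm can. A call with a number of a shift or a turn outside -1 to 1 is refused whole. A call with a gripper value outside its range is refused whole. "gripper" is the gripper command: -1 is shut, 1 is fully open, values between are in proportion, set as the call begins (left out, the last holds). The fingers move at their own pace and stop on an object; the grip force is fixed at half the most. Time passes only in rows, so rows that do not move let the fingers close. It gives the time, the measured TCP pose, the force, the opening and the grip force at its end, in the units of the state.
- get_obs(): the state, without advancing time (a new reading comes with each control period).
- snapshot(name): name is "side" or "top"; returns (picture, depth): 480x640x3 uint8, blue, green, red; 480x640 float32, m along the optical axis (not along the pixel's ray), 0 where there is no reading.
- camera_model(name): a dict with "fx", "fy", "cx", "cy" (pixels), "world_to_cam" (4x4, takes a point from world to camera coordinates). Camera axes: x right, y down, z forward; pixel columns grow to the right and rows downward; lengths in m; the calibration is good to about 2 mm. A picture is of the moment at which its call begins. camera_model takes no time and is no camera call.
- close_job(): hands the job in; it is judged then, once.
The state is a dict: "clock": time; "joint_pos": joint angles; "qvel": joint speeds; "tau": joint torques, N m; "tool_pos": TCP position; "orientation": TCP orientation; "force": force on the tool from outside, world axes, zero at the start; "moment": the same for the moment, N m; "opening": finger opening in m; "gripper_force": force on a finger pad.
Only numpy, scipy, OpenCV 4.12 (cv2) and the standard library are available. Lean on these libraries where they do the work, as an engineer would, in place of code of your own. Each camera call takes 0.05 s, during which the arm holds its last target. There are 200 camera calls.

## Working session

There is one attempt and no reset: what is moved stays moved. The work goes in short steps, Python scripts to look and compute and a tool call to move; the robot and the scene stay as the last step left them, time stands still between calls to the robot, and variables do not carry over. Pictures are saved under pics/ and viewed, at most 10 in all, crops included, and the job is handed in when it is done.

Besides the shell and the picture viewer there is one more tool, called after "Request:" as name(argument=value, ...), one argument or row to a line, values as JSON. play_rows: Moves the arm, as the interface text tells. Its arguments: {"type":"object","properties":{"deltas":{"type":"array","items":{"type":"array","items":{"type":"number","minimum":-1,"maximum":1}}},"gripper":{"type":"number"}},"required":["deltas"]}

```bash
mkdir -p pics; python3 - <<'E'
from plant import *
import cv2,numpy as np
o=get_obs();print(o)
for n in("side","top"):
    p,d=snapshot(n);cv2.imwrite(f"pics/{n}0.png",p);np.save(f"{n}0.npy",d)
    m=camera_model(n);print(n,m)
E
```

```text
{'clock': 0.0, 'joint_pos': array([-5.84936319e+01,  2.05911980e+01,  6.34092683e-01, -2.11814205e-02,
       -7.01353618e+01, -1.65071261e+01]), 'qvel': array([-0.00223159,  0.01144247,  0.05093036, -0.03854634, -0.04813562,
        0.04970746]), 'tau': array([ 1.08209399e-03, -5.82713950e+01,  2.93052542e+01,  6.99670315e+00,
        6.77254808e-03, -2.28512208e-04]), 'tool_pos': array([ 0.1745621 , -0.65156528,  0.24462442]), 'orientation': array([ 1.79905686e+02, -7.18458195e-03, -1.65007966e+02]), 'force': array([ 0.28865485, -0.56129247,  0.62310899]), 'moment': array([-0.04253868, -0.00031182,  0.02726744]), 'gripper_force': 0.0, 'opening': 0.08758497700790813}
side {'fx': 437.5315450708078, 'fy': 437.5315450708078, 'cx': 323.27497775420755, 'cy': 239.45534240270064, 'world_to_cam': array([[ 0.99982796, -0.00988987,  0.01569221, -0.57132707],
       [ 0.00915234, -0.47280309, -0.88112058,  0.12913292],
       [ 0.01613349,  0.88111261, -0.47263124,  0.68432493],
       [ 0.        ,  0.        ,  0.        ,  1.        ]])}
top {'fx': 492.6389009892235, 'fy': 492.6389009892235, 'cx': 313.6736100534444, 'cy': 236.83646224015615, 'world_to_cam': array([[ 0.02467552, -0.99965123,  0.00940953,  0.18903018],
       [-0.97974817, -0.02605297, -0.19853154,  0.56852969],
       [ 0.19870744, -0.0043201 , -0.98004933,  0.78755577],
       [ 0.        ,  0.        ,  0.        ,  1.        ]])}
```

View pics/side0.png

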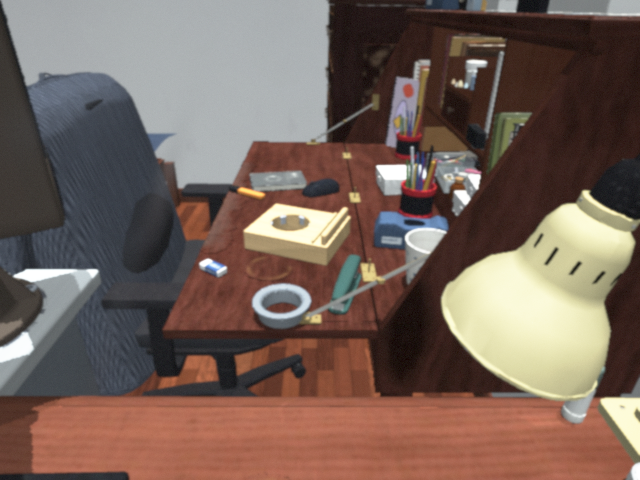

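View pics/top0.png

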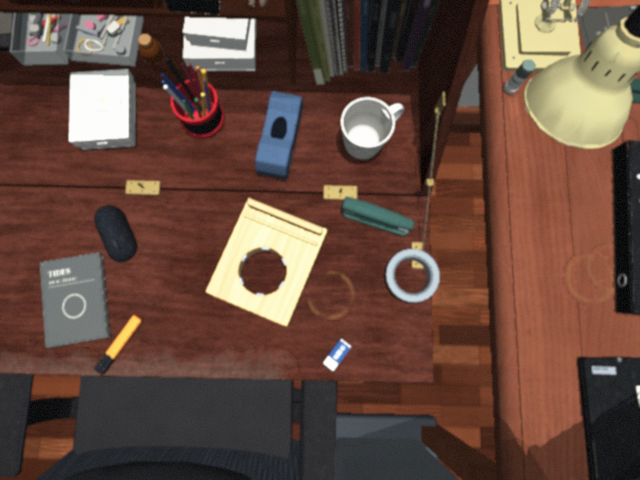

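The side view shows the grommet at about (282,305) and the bore at (292,222). The top view shows them at (412,275) and (263,272). A lid stay rises from near (417,250) in the top view, close to the grommet, so I'll measure it too.

```bash
cat > h.py <<'E'
from plant import *
import cv2,numpy as np
def pts(n,d):
    m=camera_model(n);v,u=np.mgrid[:480,:640]
    c=np.stack([(u-m["cx"])/m["fx"]*d,(v-m["cy"])/m["fy"]*d,d],-1)
    T=np.linalg.inv(m["world_to_cam"]);w=c@T[:3,:3].T+T[:3,3];w[d<=0]=np.nan;return w
def ray(n,u,v):
    m=camera_model(n);T=np.linalg.inv(m["world_to_cam"])
    return T[:3,3],T[:3,:3]@[(u-m["cx"])/m["fx"],(v-m["cy"])/m["fy"],1]
def at(n,u,v,z):
    c,r=ray(n,u,v);return c+r*(z-c[2])/r[2]
def circ(p):
    A=np.c_[2*p[:,:2],np.ones(len(p))];s=np.linalg.lstsq(A,(p[:,:2]**2).sum(1),rcond=None)[0]
    return s[0],s[1],np.sqrt(s[2]+s[0]**2+s[1]**2)
E
python3 - <<'E'
from h import *
np.set_printoptions(precision=3,suppress=True)
for n in("side","top"):
    d=np.load(n+"0.npy");w=pts(n,d);p=cv2.imread(f"pics/{n}0.png")
    c={"side":(282,305),"top":(412,275)}[n]
    b={"side":(292,222),"top":(263,272)}[n]
    def loc(cx,cy,r=34):
        M=np.zeros((480,640),bool);M[cy-r:cy+r,cx-r:cx+r]=1;return M
    M=loc(*c)&(w[...,2]>.015)&(w[...,2]<.05);P=w[M];
    print(n,"grom",len(P),np.percentile(P[:,2],[5,25,50,75,95]),P.min(0),P.max(0))
    hi=P[P[:,2]>np.percentile(P[:,2],40)];print(circ(hi),hi[:,:2].min(0),hi[:,:2].max(0))
    S=loc(*b,60)&(abs(w[...,2]-.04)<.006);Q=w[S];print("stand",len(Q),np.median(Q[:,2]))
    rect=cv2.minAreaRect(Q[:,:2].astype(np.float32));print(rect)
    # bore: hole contour in image of stand-top mask
    m=cv2.morphologyEx(S.astype(np.uint8),cv2.MORPH_OPEN,np.ones((2,2)))
    cs,h=cv2.findContours(m,cv2.RETR_CCOMP,cv2.CHAIN_APPROX_NONE)
    for k,cc in enumerate(cs):
        if h[0][k][3]>=0 and cv2.contourArea(cc)>200:
            q=np.array([at(n,u,v,.04) for u,v in cc[:,0]]);print("hole",circ(q))
w=pts("top",np.load("top0.npy"))
for u,v in[(441,100),(437,140),(433,170),(430,182),(428,200),(424,220),(421,235),(417,243),(417,255),(417,262)]:
    print(u,v,w[v,u-2:u+3].round(3).tolist())
w=pts("side",np.load("side0.npy"))
for u,v in[(317,318),(330,308),(350,297),(370,286),(400,270),(410,265)]: print(u,v,w[v-2:v+3,u].round(3).tolist())
for nm,(u,v) in dict(edge=(432,300),corner=(432,378),staplerN=(345,207),staplerF=(412,225),eraser=(337,355)).items():print(nm,at("top",u,v,0))
E
```

```text
side grom 1235 [0.017 0.024 0.027 0.028 0.029] [ 0.457 -0.021  0.015] [0.558 0.074 0.03 ]
(np.float64(0.5042196108333967), np.float64(0.02531356486728592), np.float64(0.04092928438067721)) [ 0.457 -0.021] [0.55  0.073]
stand 2445 0.03956989940636624
((0.5237987637519836, 0.3080853819847107), (0.47926953434944153, 0.2161731868982315), 86.84980773925781)
hole (np.float64(0.5058063244435882), np.float64(0.2767684630421734), np.float64(0.03893642344767805))
top grom 1286 [0.02  0.026 0.027 0.028 0.03 ] [ 0.46  -0.018  0.015] [0.568 0.076 0.032]
(np.float64(0.5067578546009435), np.float64(0.02948701878161683), np.float64(0.04074549174737235)) [ 0.46  -0.016] [0.552 0.076]
stand 6292 0.03955153892951485
((0.5210229158401489, 0.2854693531990051), (0.15051674842834473, 0.1720365732908249), 68.91658782958984)
hole (np.float64(0.5037541820446225), np.float64(0.28866941304398297), np.float64(0.041326067779941286))
441 100 [[0.773, 0.009, 0.154], [0.771, 0.008, 0.158], [0.767, 0.009, 0.166], [0.764, 0.009, 0.172], [0.763, 0.008, 0.174]]
437 140 [[0.722, 0.006, 0.112], [0.721, 0.005, 0.114], [0.7
[... 1239 characters left out ...]
[0.583, 0.033, 0.007], [0.583, 0.029, 0.008], [0.583, 0.03, 0.005]]
350 297 [[0.612, 0.007, 0.052], [0.612, 0.007, 0.05], [0.612, 0.003, 0.051], [0.617, 0.06, 0.008], [0.617, 0.06, 0.006]]
370 286 [[0.642, 0.008, 0.072], [0.642, 0.006, 0.071], [0.642, 0.008, 0.068], [0.642, 0.007, 0.067], [0.66, 0.127, -0.017]]
400 270 [[0.684, 0.006, 0.102], [0.685, 0.007, 0.1], [0.685, 0.006, 0.099], [0.685, 0.007, 0.096], [0.685, 0.007, 0.095]]
410 265 [[0.699, 0.007, 0.11], [0.699, 0.006, 0.109], [0.699, 0.006, 0.107], [0.699, 0.008, 0.105], [0.699, 0.006, 0.104]]
edge [ 0.465 -0.011  0.   ]
corner [ 0.331 -0.008  0.   ]
staplerN [0.633 0.147 0.   ]
staplerF [0.602 0.023 0.   ]
eraser [0.366 0.157 0.   ]
```

```bash
python3 - <<'E'
from h import *
np.set_printoptions(precision=3,suppress=True)
for n in("side","top"):
    w=pts(n,np.load(n+"0.npy")).reshape(-1,3);m=camera_model(n)
    print(n,"cam",np.linalg.inv(m["world_to_cam"])[:3,3])
    a=np.array([.175,-.652]);b=np.array([.496,.066]);L=np.linalg.norm(b-a);e=(b-a)/L
    s=(w[:,:2]-a)@e;t=abs((w[:,:2]-a)@[-e[1],e[0]])
    for k in range(8):
        q=w[(s>L*k/8)&(s<L*(k+1)/8)&(t<.13)&(w[:,2]>-.05)];print(k,len(q),(np.percentile(q[:,2],[50,99.9]) if len(q) else ''))
d1=at("top",250,203,.06)-at("top",325,235,.06);print("stand y dir",np.degrees(np.arctan2(d1[1],d1[0]))-90)
# bore & grommet hole by ellipse fits on image
for n,c in(("side",(291,222)),("top",(263,271))):
    p=cv2.cvtColor(cv2.imread(f"pics/{n}0.png"),cv2.COLOR_BGR2GRAY);print(n,np.array2string(p[c[1],c[0]-34:c[0]+34]),)
E
```

```text
side cam [ 0.559 -0.548  0.446]
0 0 
1 0 
2 0 
3 334 [0.024 0.026]
4 10520 [-0.     0.026]
5 9251 [-0.     0.002]
6 1543 [-0.003  0.001]
7 6240 [-0.001  0.052]
top cam [0.396 0.207 0.883]
0 0 
1 0 
2 21 [0.022 0.025]
3 6668 [0.022 0.03 ]
4 9204 [-0.001  0.044]
5 7328 [-0.002  0.004]
6 1768 [-0.004  0.003]
7 6340 [-0.002  0.048]
stand y dir -22.06957051586555
side [251 251 251 251 251 251 250 250 250 250 250 250 249 246 240 208 150 120
 119 125 127 131 136 142 144 142 140 138 135 136 148 155 156 154 155 155
 155 154 155 154 151 144 133 132 137 138 135 134 134 138 138 159 204 240
 250 252 252 252 252 252 252 253 253 253 253 253 253 252]
top [241 242 243 244 242 242 242 239 219 161 107  81  61  50  55  57  55  55
  60  51  59  54  54  59  57  53  58  57  55  55  54  52  51  54  51  52
  53  53  54  55  54  53  56  53  55  54  56  56  57  53  57  53  56  60
  61  62  81 148 222 242 246 246 245 243 242 241 242 244]
```

```bash
python3 - <<'E'
import cv2,numpy as np
a=cv2.imread("pics/side0.png")[190:340,220:380];b=cv2.imread("pics/top0.png")[190:340,200:450]
a=cv2.resize(a,None,fx=2.4,fy=3,interpolation=3)[:, :384];b=cv2.resize(b,None,fx=1.6,fy=1.6*1,interpolation=3)
a=cv2.imread("pics/side0.png")[195:335,235:335];b=cv2.imread("pics/top0.png")[210:330,200:450]
a=cv2.resize(a,None,fx=2,fy=2,interpolation=3);b=cv2.resize(b,None,fx=2.3,fy=2.3,interpolation=3)
c=np.zeros((280,780,3),np.uint8);c[:280,:200]=a;c[:276,205:780]=b;cv2.imwrite("pics/z.png",c)
E
```

```text
(no output)
```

View pics/z.png

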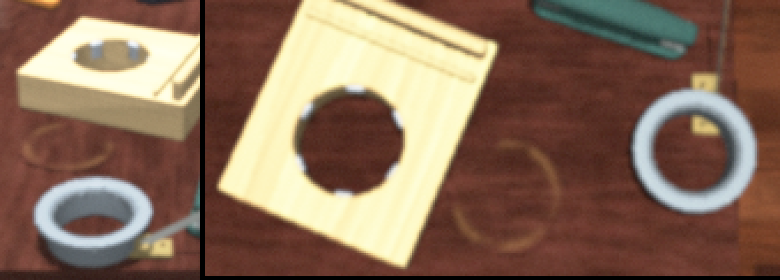

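The zoomed crop shows the bore, with its tongues, and the grommet clearly in both views. The path across is clear. Next I'll fit both circles in each view.

```bash
cat >> h.py <<'E'
from scipy.optimize import least_squares
def fit(q,R,x0):
    return least_squares(lambda c:np.hypot(q[:,0]-c[0],q[:,1]-c[1])-R,x0,loss="soft_l1",f_scale=.0008).x
def bore(n,p,z=.04,x0=(.504,.287)):
    f=p.astype(int);m=((f[...,2]-f[...,0]>12)&(f[...,2]>205)).astype(np.uint8)
    best=[at(n,u,v,z) for cc in cv2.findContours(m,cv2.RETR_LIST,cv2.CHAIN_APPROX_NONE)[0] for u,v in cc[:,0]]
    q=np.array(best);r=np.hypot(q[:,0]-x0[0],q[:,1]-x0[1]);q=q[(r>.034)&(r<.050)]
    return fit(q,.042,x0),len(q)
def grom(n,p,z=.028,x0=(.505,.028),R=.047):
    f=p.astype(int);m=((f[...,0]-f[...,2]>-3)&(f.sum(-1)>330)).astype(np.uint8)
    q=np.array([at(n,u,v,z) for cc in cv2.findContours(m,cv2.RETR_EXTERNAL,cv2.CHAIN_APPROX_NONE)[0] for u,v in cc[:,0]])
    r=np.hypot(q[:,0]-x0[0],q[:,1]-x0[1]);q=q[(r>R-.008)&(r<R+.008)]
    c=fit(q,R,x0);return c,len(q),np.median(abs(np.hypot(*(q[:,:2]-c).T)-R))
E
python3 - <<'E'
from h import *
for n in("side","top"):
    p=cv2.imread(f"pics/{n}0.png");print(n,bore(n,p),grom(n,p))
E
```

```text
Traceback (most recent call last):
  File "h.py", line 25, in grom
    q=np.array([at(n,u,v,z) for cc in cv2.findContours(m,cv2.RETR_EXTERNAL,cv2.CHAIN_APPROX_NONE)[0] for u,v in cc[:,0]])
                ~~^^^^^^^^^
  File "h.py", line 11, in at
    c,r=ray(n,u,v);return c+r*(z-c[2])/r[2]
        ~~~^^^^^^^
  File "h.py", line 8, in ray
    m=camera_model(n);T=np.linalg.inv(m["world_to_cam"])
ValueError: time passes only in moves, steps and waits
```

Request:
play_rows(
  deltas=[
    [0.025,0.055,0,0,0,0],
    [0.025,0.055,0,0,0,0],
    [0.025,0.055,0,0,0,0],
    [0.025,0.055,0,0,0,0],
    [0.025,0.055,0,0,0,0],
    [0.025,0.055,0,0,0,0],
    [0.025,0.055,0,0,0,0],
    [0.025,0.055,0,0,0,0],
    [0.025,0.055,0,0,0,0],
    [0.025,0.055,0,0,0,0],
  ],
  gripper=0,
)

```text
clock: 1.1
tool_pos: [0.3748, -0.2101, 0.2456]
orientation: [-180.0, 0.0, -165.0]
force: [0.8, -0.7, 1.1]
opening: 0.0436
gripper_force: 0.0
```

```bash
sed -i 's/^def pts/import functools\n_cm=camera_model\ncamera_model=functools.lru_cache(None)(_cm)\ndef pts/' h.py; python3 - <<'E'
from h import *
for n in("side","top"):
    p=cv2.imread(f"pics/{n}0.png");print(n,bore(n,p),grom(n,p))
E
```

```text
side (array([0.50274322, 0.28733015]), 85) (array([0.50392579, 0.02442723]), 138, np.float64(0.0005807712730482098))
top (array([0.50527413, 0.29059759]), 139) (array([0.50597846, 0.02958163]), 151, np.float64(0.0008567825728654985))
```

Request:
play_rows(
  deltas=[
    [0.01875,0.043,-0.0235,0,0,0],
    [0.01875,0.043,-0.0235,0,0,0],
    [0.01875,0.043,-0.0235,0,0,0],
    [0.01875,0.043,-0.0235,0,0,0],
    [0.01875,0.043,-0.0235,0,0,0],
    [0.01875,0.043,-0.0235,0,0,0],
    [0.01875,0.043,-0.0235,0,0,0],
    [0.01875,0.043,-0.0235,0,0,0],
    [0,0,0,0,0,0],
  ],
)

```text
clock: 2.0
tool_pos: [0.4953, 0.066, 0.0927]
orientation: [-180.0, -0.2, -164.8]
force: [-0.7, -0.3, 0.2]
opening: 0.0436
gripper_force: 0.0
```

```bash
python3 - <<'E'
from h import *
P=[]
for n in("side","top"):
    p,d=snapshot(n);c=p[220:360,200:360] if n=="side" else p[190:330,350:510]
    P.append(cv2.resize(c,None,fx=2.4,fy=2.4,interpolation=3))
cv2.imwrite("pics/g1.png",np.hstack(P));print(get_obs()["tool_pos"])
E
```

```text
[0.4941696  0.06360352 0.09422482]
```

View pics/g1.png

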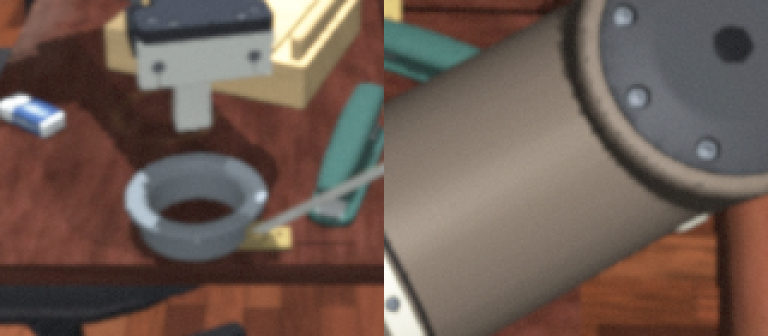

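The arm hides the ring in the top view. In the side view the finger tip, at about (280,273), is lined up over the ring. Going down to pinch.

Request:
play_rows(
  deltas=[
    [0.0,0.002,-0.02,0,0,0],
    [0,0,-0.02,0,0,0],
    [0,0,-0.02,0,0,0],
    [0,0,-0.014,0,0,0],
    [0,0,0,0,0,0],
    [0,0,0,0,0,0],
  ],
)

```text
clock: 2.7
tool_pos: [0.4948, 0.0644, 0.0364]
orientation: [-180.0, 0.0, -165.0]
force: [-0.2, 0.4, 0.1]
opening: 0.0442
gripper_force: 0.0
```

Request:
play_rows(
  deltas=[
    [0,0,0,0,0,0],
    [0,0,0,0,0,0],
    [0,0,0,0,0,0],
    [0,0,0,0,0,0],
    [0,0,0,0,0,0],
    [0,0,0,0,0,0],
  ],
  gripper=-1,
)

```text
clock: 3.3
tool_pos: [0.4948, 0.0649, 0.0362]
orientation: [180.0, 0.0, -165.0]
force: [-0.7, -0.1, 4.9]
opening: 0.0161
gripper_force: 29.0
```

Request:
play_rows(
  deltas=[
    [0,0,0.02,0,0,0],
    [0,0,0.03,0,0,0],
    [0,0.03,0.03,0,0,0],
    [0,0.05,0.01,0,0,0],
    [0,0.055,0,0,0,0],
    [0,0.055,0,0,0,0],
    [0,0.055,0,0,0,0],
    [-0.001,0.055,0,0,0,0],
    [0,0.0275,0,0,0,0],
    [0,0,0,0,0,0],
  ],
)

```text
clock: 4.3
tool_pos: [0.4937, 0.3296, 0.1073]
orientation: [-180.0, 0.0, -164.8]
force: [-0.5, -0.2, -1.1]
opening: 0.0155
gripper_force: 29.0
```

```bash
python3 - <<'E'
from h import *
P=[]
for n in("side","top"):
    p,d=snapshot(n);np.save(n+"1.npy",d);cv2.imwrite(f"pics/{n}1.png",p);c=p[140:280,220:380] if n=="side" else p[170:310,180:340]
    P.append(cv2.resize(c,None,fx=2.4,fy=2.4,interpolation=3))
cv2.imwrite("pics/g2.png",np.hstack(P));o=get_obs();print(o["tool_pos"],o["opening"],o["force"])
w=pts("side",np.load("side1.npy"));q=w[(abs(w[...,0]-.504)<.06)&(abs(w[...,1]-.289)<.06)&(abs(w[...,2]-.1)<.03)];print(len(q),q.min(0),q.max(0),np.percentile(q[:,2],[50,90]))
E
```

```text
[0.49330436 0.32660587 0.10724959] 0.015571559371119066 [ 0.51739452 -0.82093578 -1.09002121]
1117 [0.45661031 0.24370254 0.07001182] [0.54759901 0.34510147 0.12992848] [0.09439515 0.10860552]
```

View pics/g2.png

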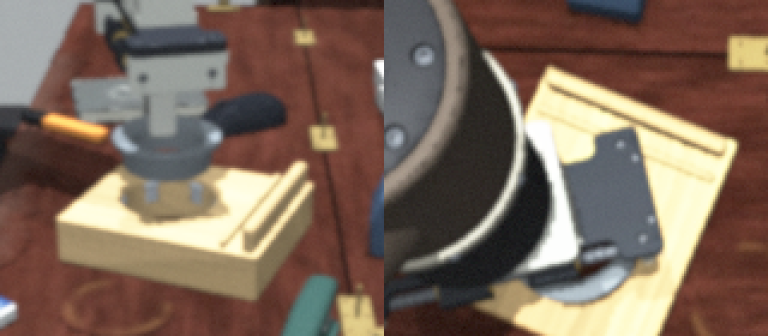

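The ring hangs level over the bore in both views. I'll fit its centre against the bore from each camera.

```bash
python3 - <<'E'
from h import *
B=dict(side=(.50274,.28733),top=(.50527,.2906))
for n in("side","top"):
    p=cv2.imread(f"pics/{n}1.png");d=np.load(n+"1.npy");w=pts(n,d)
    for z in(.099,):
        g=grom(n,p,z,(.504,.289));print(n,g,(g[0]-B[n])*1e3)
    # depth-based mask of flange top
    M=(abs(w[...,2]-.099)<.007)&(np.hypot(w[...,0]-.504,w[...,1]-.289)<.06)
    q=w[M];r=np.hypot(q[:,0]-.504,q[:,1]-.289);print(len(q),np.median(q[:,2]))
    A=np.c_[q[:,:2]-[.504,.289],np.ones(len(q))];print("plane",np.linalg.lstsq(A,q[:,2],rcond=None)[0])
    m=M.astype(np.uint8);v,u=np.nonzero(m);print(u.min(),u.max(),v.min(),v.max())
    out=[]
    for k in range(0,360,12):   # outermost depth point per bearing
        a=np.radians(k);s=q[abs(np.angle(np.exp(1j*(np.arctan2(q[:,1]-.289,q[:,0]-.504)-a))))<.1]
        if len(s): out.append((k,round(float(np.hypot(s[:,0]-.504,s[:,1]-.289).max()),4)))
    print(out)
E
```

```text
side (array([0.50206712, 0.2899521 ]), 77, np.float64(0.0017003912939543356)) [-0.67287528  2.62210331]
503 0.09743333786172587
plane [-0.01099236  0.02571185  0.09722907]
267 311 184 207
[(0, 0.0436), (12, 0.0451), (24, 0.0459), (36, 0.0458), (48, 0.0447), (60, 0.0481), (72, 0.0489), (84, 0.0475), (96, 0.0204), (108, 0.0231), (120, 0.0589), (132, 0.0517), (144, 0.0493), (156, 0.0472), (168, 0.0464), (180, 0.0475), (192, 0.0472), (204, 0.0471), (216, 0.0476), (228, 0.0459), (240, 0.0479), (252, 0.0453), (264, 0.0449), (276, 0.0455), (288, 0.0453), (300, 0.045), (312, 0.0452), (324, 0.0448), (336, 0.0448), (348, 0.0446)]
top (array([0.50665381, 0.28849344]), 114, np.float64(0.0014813443850769936)) [ 1.38380787 -2.10655629]
352 0.09773884819551909
plane [-0.00053419  0.01647479  0.09775124]
236 284 276 295
[(132, 0.0485), (144, 0.0474), (156, 0.0473), (168, 0.0464), (180, 0.0456), (192, 0.0453), (204, 0.0444), (216, 0.0445), (228, 0.0441), (240, 0.0435), (252, 0.0429)]
```

Request:
play_rows(
  deltas=[
    [0,0,-0.012,0,0,0],
    [0,0,-0.012,0,0,0],
    [0,0,-0.01,0,0,0],
    [0,0,0,0,0,0],
  ],
)

```text
clock: 4.8
tool_pos: [0.4933, 0.3254, 0.079]
orientation: [-179.9, -0.1, -165.1]
force: [-0.1, -0.6, -1.3]
opening: 0.0156
gripper_force: 29.0
```

```bash
python3 - <<'E'
from h import *
P=[]
for n in("side","top"):
    p,d=snapshot(n);np.save(n+"2.npy",d);cv2.imwrite(f"pics/{n}2.png",p);c=p[170:270,235:355] if n=="side" else p[220:320,210:330]
    P.append(cv2.resize(c,None,fx=3.3,fy=3.3,interpolation=3))
cv2.imwrite("pics/g3.png",np.hstack(P));o=get_obs();print(o["tool_pos"],o["opening"],o["force"])
B=dict(side=(.50274,.28733),top=(.50527,.2906));z=o["tool_pos"][2]-.0085
for n in("side","top"):
    g=grom(n,cv2.imread(f"pics/{n}2.png"),z,(.504,.289));print(n,g,(g[0]-B[n])*1e3)
E
```

```text
[0.493922   0.32632998 0.08040787] 0.015770151604837163 [ 0.52962547  0.09943076 -0.34636509]
side (array([0.50230917, 0.28710912]), 44, np.float64(0.003387718769409947)) [-0.4308312  -0.22087837]
top (array([0.50712123, 0.28673369]), 97, np.float64(0.00132694236963668)) [ 1.85122695 -3.86630939]
```

View pics/g3.png

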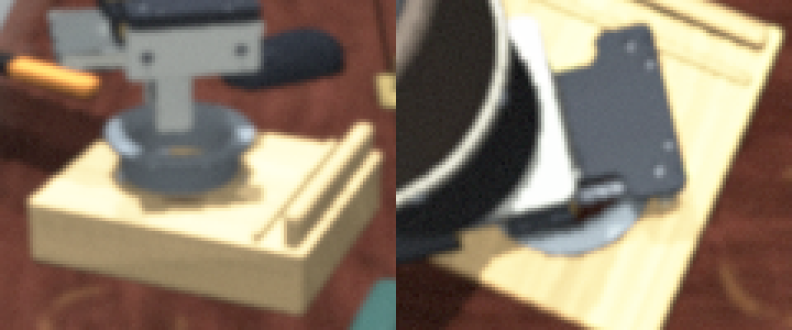

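The ring is centred over the mouth to about 1–2 mm and its edge is at the bore. I'll nudge it in y and lower gently.

Request:
play_rows(
  deltas=[
    [0,0.0015,-0.004,0,0,0],
    [0,0,-0.004,0,0,0],
    [0,0,-0.0025,0,0,0],
    [0,0,0,0,0,0],
  ],
)

```text
clock: 5.3
tool_pos: [0.4939, 0.3279, 0.0723]
orientation: [-180.0, 0.0, -165.0]
force: [1.8, -2.6, -0.7]
opening: 0.0157
gripper_force: 28.9
```

Request:
play_rows(
  deltas=[
    [0.0005,-0.001,-0.002,0,0,0],
    [0,0,-0.001,0,0,0],
    [0,0,-0.001,0,0,0],
    [0,0,0,0,0,0],
  ],
)

```text
clock: 5.7
tool_pos: [0.4943, 0.3269, 0.069]
orientation: [-180.0, -0.0, -165.0]
force: [1.7, -2.9, 0.9]
opening: 0.0158
gripper_force: 28.9
```

Request:
play_rows(
  deltas=[
    [0.0005,-0.001,-0.0015,0,0,0],
    [0,0,-0.001,0,0,0],
    [0,0,0,0,0,0],
  ],
)

```text
clock: 6.0
tool_pos: [0.4946, 0.3264, 0.0669]
orientation: [180.0, -0.0, -165.0]
force: [0.0, -2.0, -1.6]
opening: 0.0155
gripper_force: 28.9
```

Request:
play_rows(
  deltas=[
    [0,0,0,0,0,0],
    [0,0,0,0,0,0],
    [0,0,0,0,0,0],
    [0,0,0,0,0,0],
  ],
  gripper=-0.2,
)

```text
clock: 6.4
tool_pos: [0.4947, 0.3267, 0.0673]
orientation: [180.0, 0.0, -165.0]
force: [0.6, 0.1, -1.2]
opening: 0.0345
gripper_force: 0.0
```

Request:
play_rows(
  deltas=[
    [0,0,0.015,0,0,0],
    [0,0,0.03,0,0,0],
    [0,0,0.03,0,0,0],
    [-0.01,0.03,0.02,0,0,0],
    [-0.02,0.05,0,0,0,0],
    [-0.02,0.05,0,0,0,0],
    [-0.02,0.05,0,0,0,0],
    [0,0,0,0,0,0],
  ],
  gripper=-1,
)

```text
clock: 7.2
tool_pos: [0.4372, 0.4749, 0.1442]
orientation: [179.9, 0.1, -164.8]
force: [0.5, -0.9, -0.1]
opening: 0.0003
gripper_force: 0.0
```

```bash
cat >> h.py <<'E'
def rim(n,d,c=(.504,.289)):
    w=pts(n,d);r=np.hypot(w[...,0]-c[0],w[...,1]-c[1]);q=w[(r>.030)&(r<.047)&(w[...,2]>.044)&(w[...,2]<.066)]
    A=np.c_[q[:,:2]-c,np.ones(len(q))]
    f=lambda s:A@s-q[:,2]
    s=least_squares(f,np.linalg.lstsq(A,q[:,2],rcond=None)[0],loss="soft_l1",f_scale=.001).x
    t=w[(r>.055)&(r<.065)&(abs(w[...,2]-.04)<.008)]
    return "%s n=%d top above wood %.1f mm, slope deg x %.1f y %.1f"%(n,len(q),(s[2]-np.median(t[:,2]))*1e3,*np.degrees(s[:2]))
E
python3 - <<'E'
from h import *
P=[]
for n in("side","top"):
    p,d=snapshot(n);np.save(n+"3.npy",d);cv2.imwrite(f"pics/{n}3.png",p);c=p[170:270,235:355] if n=="side" else p[220:320,210:330]
    P.append(cv2.resize(c,None,fx=3.3,fy=3.3,interpolation=3));print(rim(n,d))
cv2.imwrite("pics/g4.png",np.hstack(P));o=get_obs();print(o["tool_pos"],o["opening"],o["force"])
B=dict(side=(.50274,.28733),top=(.50527,.2906))
for n in("side","top"):
    g=grom(n,cv2.imread(f"pics/{n}3.png"),.057,(.504,.289));print(n,g,(g[0]-B[n])*1e3)
E
```

```text
side n=584 top above wood 16.5 mm, slope deg x -0.3 y -0.4
top n=1266 top above wood 17.8 mm, slope deg x -0.5 y 0.4
[0.43804866 0.47130936 0.14367489] 0.0004798059381258532 [ 0.00897487 -1.25183085  0.58891144]
side (array([0.50382574, 0.28567182]), 98, np.float64(0.00161483789645947)) [ 1.08573875 -1.65817587]
top (array([0.50554409, 0.29013158]), 149, np.float64(0.002340882904626279)) [ 0.27409321 -0.46842269]
```

View pics/g4.png

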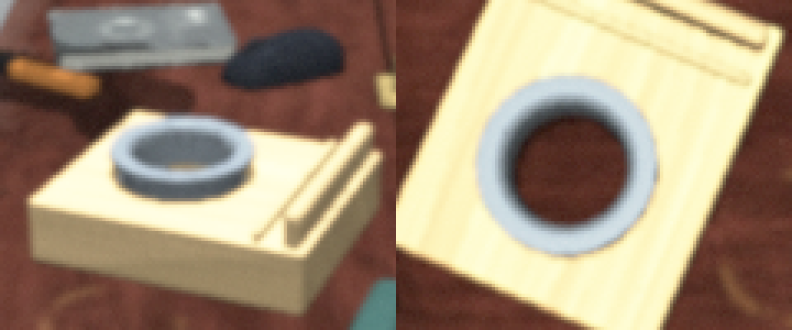

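The grommet is resting level in the bore, with the flange underside about 11.5 mm above the wood. The fingers are shut, so I'll start the taps.

Request:
play_rows(
  deltas=[
    [0.0165,-0.0355,-0.014,0,0,0],
    [0.0165,-0.0355,-0.014,0,0,0],
    [0.0165,-0.0355,-0.014,0,0,0],
    [0.0165,-0.0355,-0.014,0,0,0],
    [0.0165,-0.0355,-0.014,0,0,0],
    [0,0,-0.003,0,0,0],
    [0,0,0,0,0,0],
  ],
)

```text
clock: 8.0
tool_pos: [0.5052, 0.3266, 0.0849]
orientation: [-180.0, -0.0, -165.2]
force: [-0.4, 0.1, -0.1]
opening: 0.0004
gripper_force: 0.0
```

Request:
play_rows(
  deltas=[
    [0,0,-0.0075,0,0,0],
    [0,0,-0.003,0,0,0],
    [0,0,-0.002,0,0,0],
    [0,0,-0.002,0,0,0],
    [0,0,0,0,0,0],
  ],
)

```text
clock: 8.5
tool_pos: [0.5049, 0.3297, 0.0739]
orientation: [179.9, 0.1, -164.9]
force: [-0.2, 0.6, 4.4]
opening: 0.0004
gripper_force: 2.0
```

Request:
play_rows(
  deltas=[
    [0,0,0.01,0,0,0],
    [0,-0.049,0,0,0,0],
    [0,-0.0485,0,0,0,0],
    [0,0,-0.004,0,0,0],
    [0,0,-0.003,0,0,0],
    [0,0,-0.002,0,0,0],
    [0,0,-0.0015,0,0,0],
    [0,0,0,0,0,0],
  ],
)

```text
clock: 9.3
tool_pos: [0.5046, 0.2497, 0.0734]
orientation: [-179.9, -0.1, -165.0]
force: [-1.0, -4.4, 8.3]
opening: 0.0005
gripper_force: 3.7
```

Request:
play_rows(
  deltas=[
    [0,0,0.01,0,0,0],
    [0.024,0.0243,0,0,0,0],
    [0.024,0.0243,0,0,0,0],
    [0,0,-0.005,0,0,0],
    [0,0,-0.003,0,0,0],
    [0,0,-0.0025,0,0,0],
    [0,0,-0.002,0,0,0],
    [0,0,0,0,0,0],
  ],
)

```text
clock: 10.1
tool_pos: [0.5434, 0.29, 0.0723]
orientation: [179.9, 0.1, -165.0]
force: [-0.2, 0.8, 6.9]
opening: 0.0001
gripper_force: 3.6
```

Request:
play_rows(
  deltas=[
    [0,0,0.01,0,0,0],
    [-0.049,0,0,0,0,0],
    [-0.0485,0,0,0,0,0],
    [0,0,-0.004,0,0,0],
    [0,0,-0.003,0,0,0],
    [0,0,-0.002,0,0,0],
    [0,0,-0.0015,0,0,0],
    [0,0,0,0,0,0],
  ],
)

```text
clock: 10.9
tool_pos: [0.4646, 0.2892, 0.071]
orientation: [-180.0, -0.1, -165.0]
force: [-7.6, -0.7, 10.0]
opening: 0.0004
gripper_force: 5.1
```

```bash
python3 - <<'E'
from h import *
for n in("side","top"):
    p,d=snapshot(n);print(rim(n,d))
print(get_obs()["tool_pos"])
E
```

```text
side n=465 top above wood 12.0 mm, slope deg x 0.6 y -0.4
top n=41 top above wood 12.5 mm, slope deg x -1.0 y -1.8
[0.46485004 0.28914955 0.07101241]
```

Request:
play_rows(
  deltas=[
    [0,0,0.01,0,0,0],
    [0.0243,0.0243,0,0,0,0],
    [0.0243,0.0243,0,0,0,0],
    [0,0,-0.005,0,0,0],
    [0,0,-0.0035,0,0,0],
    [0,0,-0.0025,0,0,0],
    [0,0,-0.0025,0,0,0],
    [0,0,0,0,0,0],
  ],
)

```text
clock: 11.8
tool_pos: [0.5055, 0.3294, 0.0699]
orientation: [179.9, 0.3, -164.9]
force: [0.4, 1.2, 10.1]
opening: 0.0007
gripper_force: 5.2
```

Request:
play_rows(
  deltas=[
    [0,0,0.01,0,0,0],
    [0,-0.049,0,0,0,0],
    [0,-0.0485,0,0,0,0],
    [0,0,-0.004,0,0,0],
    [0,0,-0.003,0,0,0],
    [0,0,-0.002,0,0,0],
    [0,0,-0.0015,0,0,0],
    [0,0,0,0,0,0],
  ],
)

```text
clock: 12.6
tool_pos: [0.503, 0.2468, 0.0682]
orientation: [-179.8, -0.2, -165.0]
force: [-2.5, -11.3, 15.1]
opening: 0.0003
gripper_force: 7.8
```

Request:
play_rows(
  deltas=[
    [0,0,0.01,0,0,0],
    [0.024,0.025,0,0,0,0],
    [0.024,0.025,0,0,0,0],
    [0,0,-0.005,0,0,0],
    [0,0,-0.003,0,0,0],
    [0,0,-0.0025,0,0,0],
    [0,0,-0.0015,0,0,0],
    [0,0,0,0,0,0],
  ],
)

```text
clock: 13.4
tool_pos: [0.5437, 0.2915, 0.0685]
orientation: [179.9, 0.3, -164.9]
force: [-1.6, 1.0, 16.4]
opening: 0.0005
gripper_force: 7.8
```

Request:
play_rows(
  deltas=[
    [0,0,0.01,0,0,0],
    [-0.049,0,0,0,0,0],
    [-0.0485,0,0,0,0,0],
    [0,0,-0.004,0,0,0],
    [0,0,-0.003,0,0,0],
    [0,0,-0.002,0,0,0],
    [0,0,-0.001,0,0,0],
    [0,0,0,0,0,0],
  ],
)

```text
clock: 14.2
tool_pos: [0.4629, 0.2896, 0.0664]
orientation: [-180.0, -0.2, -165.0]
force: [-13.2, -0.7, 17.3]
opening: 0.0005
gripper_force: 9.1
```

```bash
python3 - <<'E'
from h import *
for n in("side","top"):
    p,d=snapshot(n);print(rim(n,d))
print(get_obs()["tool_pos"],get_obs()["force"])
E
```

```text
side n=413 top above wood 8.5 mm, slope deg x 0.8 y 0.3
top n=65 top above wood 9.0 mm, slope deg x 1.3 y 1.3
[0.46294188 0.2895495  0.06641281] [-16.15060897   0.61782993  19.87707919]
```

Request:
play_rows(
  deltas=[
    [0,0,0.01,0,0,0],
    [0.0243,0.0243,0,0,0,0],
    [0.0243,0.0243,0,0,0,0],
    [0,0,-0.005,0,0,0],
    [0,0,-0.003,0,0,0],
    [0,0,-0.002,0,0,0],
    [0,0,-0.001,0,0,0],
    [0,0,0,0,0,0],
  ],
)

```text
clock: 15.1
tool_pos: [0.5054, 0.3308, 0.0676]
orientation: [179.8, 0.3, -164.9]
force: [-0.6, 1.0, 15.9]
opening: 0.0001
gripper_force: 7.6
```

Request:
play_rows(
  deltas=[
    [0,0,0.01,0,0,0],
    [0,-0.049,0,0,0,0],
    [0,-0.0455,0,0,0,0],
    [0,0,-0.004,0,0,0],
    [0,0,-0.003,0,0,0],
    [0,0,-0.002,0,0,0],
    [0,0,-0.001,0,0,0],
    [0,0,0,0,0,0],
  ],
)

```text
clock: 15.9
tool_pos: [0.503, 0.2514, 0.0662]
orientation: [-179.8, -0.1, -165.0]
force: [-3.0, -12.8, 21.9]
opening: 0.0007
gripper_force: 10.4
```

Request:
play_rows(
  deltas=[
    [0,0,0.01,0,0,0],
    [0.024,0.0243,0,0,0,0],
    [0.024,0.0243,0,0,0,0],
    [0,0,-0.005,0,0,0],
    [0,0,-0.003,0,0,0],
    [0,0,-0.002,0,0,0],
    [0,0,-0.00175,0,0,0],
    [0,0,0,0,0,0],
  ],
)

```text
clock: 16.7
tool_pos: [0.544, 0.2948, 0.0666]
orientation: [179.9, 0.4, -164.9]
force: [0.3, 2.5, 16.2]
opening: 0.0002
gripper_force: 8.4
```

Request:
play_rows(
  deltas=[
    [0,0,0.01,0,0,0],
    [-0.048,0,0,0,0,0],
    [-0.0465,0,0,0,0,0],
    [0,0,-0.004,0,0,0],
    [0,0,-0.003,0,0,0],
    [0,0,-0.0015,0,0,0],
    [0,0,-0.0005,0,0,0],
    [0,0,0,0,0,0],
  ],
)

```text
clock: 17.5
tool_pos: [0.4643, 0.292, 0.0653]
orientation: [-180.0, -0.2, -165.0]
force: [-19.3, 0.4, 25.6]
opening: 0.0004
gripper_force: 12.6
```

```bash
python3 - <<'E'
from h import *
for n in("side","top"):
    p,d=snapshot(n);print(rim(n,d))
print(get_obs()["tool_pos"],get_obs()["force"])
E
```

```text
side n=362 top above wood 7.2 mm, slope deg x -0.4 y 0.1
top n=75 top above wood 7.3 mm, slope deg x 0.9 y 0.5
[0.46426035 0.29197471 0.0652827 ] [-18.95319478   0.49273474  25.43121427]
```

Request:
play_rows(
  deltas=[
    [0,0,0.01,0,0,0],
    [0.0243,0.0225,0,0,0,0],
    [0.0243,0.0225,0,0,0,0],
    [0,0,-0.005,0,0,0],
    [0,0,-0.003,0,0,0],
    [0,0,-0.0025,0,0,0],
    [0,0,-0.00175,0,0,0],
    [0,0,0,0,0,0],
  ],
)

```text
clock: 18.4
tool_pos: [0.5068, 0.3298, 0.0655]
orientation: [179.9, 0.3, -164.9]
force: [-2.8, -0.1, 20.5]
opening: 0.0003
gripper_force: 10.1
```

Request:
play_rows(
  deltas=[
    [0,0,0.01,0,0,0],
    [0,-0.049,0,0,0,0],
    [0,-0.0475,0,0,0,0],
    [0,0,-0.004,0,0,0],
    [0,0,-0.0025,0,0,0],
    [0,0,-0.0015,0,0,0],
    [0,0,-0.0005,0,0,0],
    [0,0,0,0,0,0],
  ],
)

```text
clock: 19.2
tool_pos: [0.504, 0.2478, 0.0652]
orientation: [-179.7, -0.2, -165.0]
force: [-6.0, -15.0, 27.2]
opening: 0.0003
gripper_force: 13.4
```

Request:
play_rows(
  deltas=[
    [0,0,0.01,0,0,0],
    [0.024,0.0235,0,0,0,0],
    [0.024,0.0235,0,0,0,0],
    [0,0,-0.005,0,0,0],
    [0,0,-0.003,0,0,0],
    [0,0,-0.0025,0,0,0],
    [0,0,-0.00175,0,0,0],
    [0,0,0,0,0,0],
  ],
)

```text
clock: 20.0
tool_pos: [0.5447, 0.2902, 0.0652]
orientation: [179.9, 0.3, -164.9]
force: [-4.3, 0.4, 23.3]
opening: 0.0003
gripper_force: 11.5
```

Request:
play_rows(
  deltas=[
    [0,0,0.02,0,0,0],
    [-0.03,0.03,0.03,0,0,0],
    [-0.03,0.04,0.03,0,0,0],
    [-0.03,0.05,0,0,0,0],
    [-0.03,0.05,0,0,0,0],
    [0,0.05,0,0,0,0],
    [0,0,0,0,0,0],
  ],
)

```text
clock: 20.7
tool_pos: [0.4459, 0.4688, 0.1253]
orientation: [180.0, 0.0, -164.8]
force: [0.1, -0.5, 0.3]
opening: 0.0007
gripper_force: 0.0
```

```bash
cat > look.py <<'E'
from h import *
import sys
P=[];D={}
for n in("side","top"):
    ds=[]
    for i in range(4):
        p,d=snapshot(n);ds.append(d)
    d=np.median(ds,0);print(rim(n,d))
    w=pts(n,d);r=np.hypot(w[...,0]-.504,w[...,1]-.289);a=np.degrees(np.arctan2(w[...,1]-.289,w[...,0]-.504))%360
    zt=np.median(w[(r>.055)&(r<.065)&(abs(w[...,2]-.04)<.008)][:,2])
    print([(k,round(float(np.median(w[(abs((a-k+180)%360-180)<20)&(r>.035)&(r<.044)][:,2])-zt)*1e3,1)) for k in range(0,360,45)])
    c=p[185:260,245:345] if n=="side" else p[225:315,203:323]
    P.append(cv2.resize(c,(400,300),interpolation=3))
cv2.imwrite(f"pics/{sys.argv[1]}.png",np.hstack(P));print(get_obs()["tool_pos"])
E
python3 look.py g5
```

```text
side n=329 top above wood 6.0 mm, slope deg x -0.0 y 0.1
[(0, 6.3), (45, 6.0), (90, 4.5), (135, 6.1), (180, 5.7), (225, 6.1), (270, 6.0), (315, 6.2)]
top n=998 top above wood 6.1 mm, slope deg x -0.0 y 0.2
[(0, 5.6), (45, 5.0), (90, 6.1), (135, 6.4), (180, 6.4), (225, 5.9), (270, 6.2), (315, 6.1)]
[0.44762407 0.46374827 0.12587866]
```

View pics/g5.png

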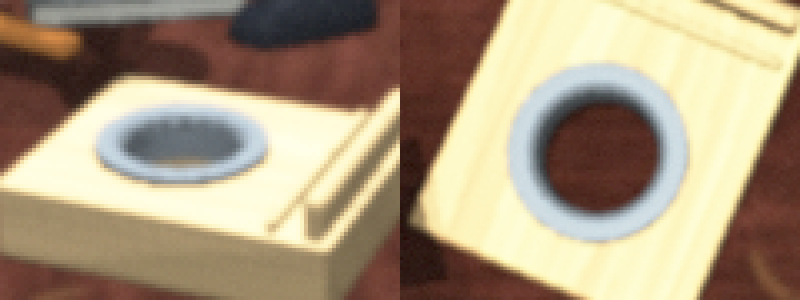

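The flange now looks flush, with its top 6.0–6.1 mm above the wood in both views. I'll do one light confirming round of taps at about 25 N.

Request:
play_rows(
  deltas=[
    [0.0148,-0.0344,-0.012,0,0,0],
    [0.0148,-0.0344,-0.0135,0,0,0],
    [0.0148,-0.0344,-0.0135,0,0,0],
    [0.0148,-0.0344,-0.0135,0,0,0],
    [0.0148,-0.0344,-0.0135,0,0,0],
    [0,0,-0.005,0,0,0],
    [0,0,-0.004,0,0,0],
    [0,0,-0.003,0,0,0],
    [0,0,-0.0015,0,0,0],
    [0,0,0,0,0,0],
  ],
)

```text
clock: 22.1
tool_pos: [0.507, 0.3262, 0.0651]
orientation: [-179.9, 0.0, -164.9]
force: [-3.0, -12.2, 23.6]
opening: 0.0004
gripper_force: 11.6
```

Request:
play_rows(
  deltas=[
    [0,0,0.01,0,0,0],
    [0,-0.048,0,0,0,0],
    [0,-0.0475,0,0,0,0],
    [0,0,-0.004,0,0,0],
    [0,0,-0.0025,0,0,0],
    [0,0,-0.0015,0,0,0],
    [0,0,-0.0008,0,0,0],
    [0,0,0,0,0,0],
  ],
)

```text
clock: 22.9
tool_pos: [0.5069, 0.2511, 0.0652]
orientation: [-179.9, 0.0, -164.9]
force: [-5.3, -7.1, 21.6]
opening: 0.0006
gripper_force: 10.5
```

Request:
play_rows(
  deltas=[
    [0,0,0.01,0,0,0],
    [-0.024,0.0243,0,0,0,0],
    [-0.024,0.0243,0,0,0,0],
    [0,0,-0.004,0,0,0],
    [0,0,-0.003,0,0,0],
    [0,0,-0.0015,0,0,0],
    [0,0,-0.001,0,0,0],
    [0,0,0,0,0,0],
  ],
)

```text
clock: 23.7
tool_pos: [0.4681, 0.2911, 0.0652]
orientation: [179.9, 0.1, -165.0]
force: [-13.3, 4.6, 18.9]
opening: 0.0005
gripper_force: 9.9
```

Request:
play_rows(
  deltas=[
    [0,0,0.01,0,0,0],
    [0.048,0,0,0,0,0],
    [0.048,0,0,0,0,0],
    [0,0,-0.004,0,0,0],
    [0,0,-0.003,0,0,0],
    [0,0,-0.002,0,0,0],
    [0,0,-0.0015,0,0,0],
    [0,0,0,0,0,0],
  ],
)

```text
clock: 24.5
tool_pos: [0.546, 0.2891, 0.0653]
orientation: [-179.9, 0.2, -164.9]
force: [2.1, -6.9, 12.0]
opening: 0.0002
gripper_force: 6.4
```

Request:
play_rows(
  deltas=[
    [0,0,0.02,0,0,0],
    [-0.03,0.03,0.03,0,0,0],
    [-0.03,0.04,0.03,0,0,0],
    [-0.03,0.05,0,0,0,0],
    [-0.03,0.05,0,0,0,0],
    [0,0.05,0,0,0,0],
    [0,0,0,0,0,0],
  ],
)

```text
clock: 25.2
tool_pos: [0.4474, 0.4699, 0.127]
orientation: [180.0, 0.1, -164.7]
force: [-1.3, -0.6, -0.1]
opening: 0.0004
gripper_force: 0.0
```

```bash
python3 look.py g6
```

```text
side n=329 top above wood 5.9 mm, slope deg x -0.1 y -0.1
[(0, 5.9), (45, 5.9), (90, 1.6), (135, 6.0), (180, 5.7), (225, 6.1), (270, 5.9), (315, 6.1)]
top n=1002 top above wood 6.0 mm, slope deg x 0.1 y -0.0
[(0, 5.7), (45, 5.1), (90, 5.9), (135, 5.9), (180, 6.1), (225, 6.2), (270, 5.9), (315, 6.2)]
[0.44919137 0.46468547 0.12729306]
```

The rim is flush all round, at 5.9–6.0 mm with no measurable tilt, and nothing is touching it.

```bash
python3 -c "
from plant import *
print(close_job())"
```

```text
the job is handed in; nothing more can be done
None
```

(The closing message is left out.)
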